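Hang the small rail bin, tug it, then put the salt shaker in it

TASK

Hang the small empty steel bin by its two hooks on the free part of the rail, between the wider bin and the empty hook, and while you still have hold of it tug it down gently, with about a kilogram's pull, to be sure the hooks hold. Then let go of it and stand the salt shaker upright in it. Do not shift the spice jars or the pepper mill, and keep the shaker upright.

Things in the scene. Friction and masses are not known exactly. Their poses are not given: they have to be found in the camera images.
- rail_bin: Loose open bin of slotted sheet steel, 0.18 to 0.29 kg: 70 mm deep (x), 66 wide (y), walls 44 high, 3 thick. Grip its flat sides, 66 mm apart across y, from above. Two strap hooks stand at its back (+x side), tops 69 mm high (see bin_hook). Origin: centre of the underside; z up. Hung and let go it settles a few mm and leans about 0.09 rad, its lower back edge against the stand's upstand.
- bin_hook (a point): Point midway between the bin's hooks (bin frame 45, 0, 61 mm), same axes: where the rail's axis lies when hung. Hooks 14 mm wide, at y = +20 and -20 mm; they rise up the bin's back, run back to x = 57 mm and turn down to 46 mm height. The hook gap runs from x = 36 to 54 mm (4 mm play each way on the rail), its top 66 mm high; the down-turned end is bent 3 mm back as a lead-in.
- bin_floor (a point): Centre of the bin's inner floor (bin frame 0, 0, 3 mm), same axes as the bin; the inside is 64 mm (x) by 60 mm (y).
- rail: Round steel rail, 10 mm diameter, 420 mm long, axis 205 mm above the worktop. Origin: middle of its length, on the axis; y along the rail, z up, -x to the front, from where the bin is hung. Its ends sit in rubber bushes: it gives straight down about 1 mm for every 3 N, at most 12 mm.
- rail_stand: Fixed wooden stand that carries the rail; its place and yaw vary. Origin on the worktop below the rail's middle, same axes as the rail. Base 16 mm thick, reaching 78 mm in front of the rail; wooden upstand below the rail, top 165 mm high, front face 8 mm in front of the rail's axis, back face 6 mm behind it: the hung bin's back lies against the front face. Posts end 13 mm above the axis.
- rail_gap (a point): Point on the rail's axis in the middle of its free part (20 mm to the +y side of the rail's middle), same axes as the rail. Free to 95 mm on its +y side (an empty S-hook; a cork trivet hangs beyond) and 103 mm on its -y side (the wider bin, 104 x 64 mm, with two spice jars, tops about 40 mm above the rail). Hang the bin with its middle within 75 mm of this point.
- salt_shaker: Loose glass salt shaker with a domed perforated cap, 44 mm diameter up to 70 mm height, cap 34 mm diameter, 90 mm tall in all, 0.1 kg; the only one with a domed cap. Origin: centre of the underside; z up. Grip it across its upper half, from above.
- tall_spice_jar: Loose spice jar with a flat lid, 44 mm wide, 108 mm tall; a bystander. Origin: centre of the underside.
- spice_jar: Loose spice jar with a flat lid, 44 mm wide, 101 mm tall; a bystander. Origin: centre of the underside.
- pepper_mill: Loose turned wooden pepper mill, 58 mm diameter, 170 mm tall; a bystander at the right. Origin: centre of the underside.
Not all that is in view belongs to the job. Leave any turquoise look-alike of the salt_shaker alone.

How it is judged (in metres and radians):
On the way, in this order (a step that is already met when the one before it is completed fails the run):
1. the small bin, in the grip, has both hooks over the free part of the rail and is tugged down: its hooks press on the rail with more than 7 N (z of bin_hook in the frame of rail between -0.008 and 0.008 m and x of bin_hook in the frame of rail between -0.012 and 0.012 m and y of bin_hook in the frame of rail_gap between -0.075 and 0.075 m and angle between the y axis of rail_bin and the y axis of rail, either way round below 0.25 rad and angle between rail_bin's own z axis and vertical below 0.25 rad and contact force between rail_bin and rail above 7 N and contact force between the fingers and rail_bin above 2 N), for 0.2 s.
2. the bin is let go and hangs at rest on the rail, the salt shaker not yet in it (z of bin_hook in the frame of rail between -0.008 and 0.008 m and x of bin_hook in the frame of rail between -0.012 and 0.012 m and y of bin_hook in the frame of rail_gap between -0.075 and 0.075 m and angle between the y axis of rail_bin and the y axis of rail, either way round below 0.25 rad and angle between rail_bin's own z axis and vertical below 0.25 rad and contact force between the fingers and rail_bin below 0.2 N and linear speed of rail_bin below 0.03 m/s and distance between salt_shaker and bin_floor above 0.08 m), for 0.2 s.
At the end, for the whole second after the job is handed in: Bin hung by both hooks within 75 mm of the free part's middle, along the rail and upright within 0.25 rad (bin_hook within 12 mm in x, 8 mm in z of the rail's axis); salt shaker on the bin's floor, base within 20 mm of its centre, tilt under 0.3 rad; both released, at rest (z of bin_hook in the frame of rail between -0.008 and 0.008 m and x of bin_hook in the frame of rail between -0.012 and 0.012 m and y of bin_hook in the frame of rail_gap between -0.075 and 0.075 m and angle between the y axis of rail_bin and the y axis of rail, either way round below 0.25 rad and angle between rail_bin's own z axis and vertical below 0.25 rad and x of salt_shaker in the frame of bin_floor between -0.02 and 0.02 m and y of salt_shaker in the frame of bin_floor between -0.02 and 0.02 m and z of salt_shaker in the frame of bin_floor between -0.006 and 0.01 m and angle between salt_shaker's own z axis and vertical below 0.3 rad and linear speed of each of rail_bin, salt_shaker below 0.03 m/s); the robot touches nothing.
It fails at once if the bin pulls or strikes on the rail with more than 30 N (contact force between rail_bin and rail above 30 N).
It fails at once if a spice jar or the pepper mill is shifted by more than 30 mm (distance of any of tall_spice_jar, spice_jar, pepper_mill from where it was at the start of the episode above 0.03 m).
It fails at once if the salt shaker is tipped by more than 0.8 rad (angle between salt_shaker's own z axis and vertical above 0.8 rad).
It also fails if it takes over 67 s, if anything falls off the work surface, if the arm or the gripper's body presses on something with over 40 N, if the wrist force passes 120 N, or if a joint passes its speed limit or range.

ROBOT

A 6-joint arm with a two-finger parallel gripper is mounted at the origin on a cart in front of the work surface, level with it; the furniture and walls round the work are solid. World frame = base frame: x ahead of the robot, y to its left, z up, the work surface at z = 0. Lengths are in m, angles in degrees, forces in N, time in s.
With the tool pointing down it reaches from about 0.25 to 0.85 m from the base axis. Payload 12.5 kg.
Tool frame: the origin (TCP) lies midway between the tips of the shut fingers; the grasp point (between the pads) lies 19 mm behind it; z points along the fingers, y is the line along which they close (so a half turn about z gives the same grasp; the last joint's range is limited). The gripper opens to 93 mm and grips with 3 to 60 N. Pads are 15 mm wide; open, the fingers measure 128 mm over their backs; the gripper's body (75 mm by 188 mm) begins 65 mm behind the grasp point.
Start: joints at [65.798, 20.094, 94.641, -0, 65.266, -4.847], TCP at [0.182, 0.519, 0.219] pointing down, gripper open.
Joint ranges: [-157.81, 157.81], [-45, 120.19], [0.68, 151.7], [-89.99, 269.99], [4.06, 180], [-164.3, 164.3]. Speed limits (degrees/s): [127.2, 127.2, 159.86, 180, 180, 180].

INTERFACE

Orientations are given as [roll, pitch, yaw] about the fixed x, y, z axes, in that order (R = Rz(yaw) Ry(pitch) Rx(roll)).
In Python, from station import monitor, viewer, job, find_in, silhouettes gives the robot as it stands.
- The arm moves only by the tool apply_moves, never from a script. Its argument "targets" is a list of rows, each a list of 6 numbers: the shift along the world's x, y, z in mm, then the turn, a rotation vector about the world's x, y, z in degrees. A call has 1 to 5 rows; each row shifts and turns the commanded pose from where the row before left it; what a row does not reach is not made up. A row lasts 1/10 s, in which the tool goes at most 50 mm and 8.59 degrees, less where a joint would pass 70% of its speed; a pose out of reach is approached as far as the arm can. A call is refused whole if a number of a shift passes 50 or a number of a turn 8.59, either way. A call with a gripper value outside its range is refused whole. "grip" is the gripper command: -1 is shut, 1 is fully open, values between are in proportion, set as the call begins (left out, the last holds). The fingers move at their own pace and stop on an object; "squeeze" is the grip in N (left out, the last holds). Time passes only in rows, so rows that do not move let the fingers close. It gives the time, the measured TCP pose, the force, the opening and the grip force at its end, in the units of the state.
- monitor.observe(): the state, without advancing time (a new reading comes with each control period).
- viewer.get_image(name): name is "side" or "top" or "wrist"; returns a dict with "pixels" (384x512x3 uint8, red, green, blue), "z_map" (384x512 float32, m along the optical axis (not along the pixel's ray), 0 where there is no reading), "mtx" (3x3 intrinsics, pixels), "view" (4x4, takes a point from world to camera coordinates). Camera axes: x right, y up, looking along -z (the intrinsics and any distortion apply to the point x, -y, -z); pixel columns grow to the right and rows downward; lengths in m; the calibration is good to about 2 mm. A picture is of the moment at which its call begins.
- job.finish_job(): hands the job in; it is judged then, once.
Trained networks look in the newest picture that a camera, given by its name, has taken for a name from the list of things; names that differ only in an ending like _2 or _b are one class to them, and where a whole thing is asked for, a point or a joint stands for the part that bears it (a point fixed in the world has none). Each returns a list of dicts, best first, with "confidence" (0 to 1); they miss things now and then, are a little off and sometimes report something else, mostly with a low value. They report only what shows in the picture. A call takes as long as a camera call. They do not tell look-alikes from the thing itself.
- find_in(camera, query): "position" ([x, y, z] in m, in the coordinates of the camera as it stood for that picture, good to about 4 mm: the middle of the surface that is visible of it).
- silhouettes(camera, query): "mask" (384x512 bool, what is visible of it).
The state is a dict: "time_s": time; "joint_positions": joint angles; "qd": joint speeds; "effort": joint torques, N m; "tcp_pos": TCP position; "tcp_rot": TCP orientation; "ft_force": force on the tool from outside, world axes, zero at the start; "wrist_torque": the same for the moment, N m; "gripper_width": finger opening in m; "gripper_force": force on a finger pad.
Only numpy, scipy, OpenCV 4.12 (cv2) and the standard library are available. Lean on these libraries where they do the work, as an engineer would, in place of code of your own. Each camera call takes 0.05 s, during which the arm holds its last target. There are 200 camera calls.

## Working session

There is one attempt and no reset: what is moved stays moved. The work goes in short steps, Python scripts to look and compute and a tool call to move; the robot and the scene stay as the last step left them, time stands still between calls to the robot, and variables do not carry over. Pictures are saved under pics/ and viewed, at most 10 in all, crops included, and the job is handed in when it is done.

Besides the shell and the picture viewer there is one more tool, called in YAML: its name, and indented under it one key for each argument. apply_moves: Moves the arm, as the interface text tells. Its arguments: {"type":"object","properties":{"targets":{"type":"array","items":{"type":"array","items":{"type":"number"}}},"grip":{"type":"number"},"squeeze":{"type":"number"}},"required":["targets"]}

```bash
mkdir -p pics; cat > h.py <<'E'
import numpy as np,cv2
from station import monitor, viewer, job, find_in, silhouettes
def world(im,mask=None):
    z=im["z_map"];K=im["mtx"];T=np.linalg.inv(im["view"])
    v,u=np.nonzero((z>0) if mask is None else (mask&(z>0)))
    d=z[v,u]
    P=np.c_[(u-K[0,2])/K[0,0]*d,-(v-K[1,2])/K[1,1]*d,-d]
    return P@T[:3,:3].T+T[:3,3],u,v
def w1(im,p):
    T=np.linalg.inv(im["view"]);return T[:3,:3]@np.array(p)+T[:3,3]
def save(n,im): cv2.imwrite("pics/"+n,im["pixels"][:,:,::-1])
E
python3 - <<'E'
from h import *
np.set_printoptions(precision=3,suppress=True)
s=monitor.observe();print(s)
for c in ("side","top"):
    im=viewer.get_image(c);save(c+"0.png",im)
    np.savez(c+"0.npz",**im)
    for q in ("rail_bin","rail","rail_stand","salt_shaker","tall_spice_jar","spice_jar","pepper_mill"):
        ms=silhouettes(c,q)
        for m in ms[:3]:
            P,u,v=world(im,m["mask"])
            if len(P)<10: continue
            print(c,q,round(m["confidence"],2),"px",int(np.median(u)),int(np.median(v)),len(P),np.percentile(P,[3,50,97],axis=0).round(3).tolist())
E
cd pics; python3 -c "
import cv2,numpy as np
for c in('side','top'):cv2.imwrite(c+'0.png',cv2.resize(cv2.imread(c+'0.png'),(800,600)))"
```

```text
{'time_s': 0.0, 'joint_positions': array([65.798, 20.124, 94.68 , -0.001, 65.265, -4.846]), 'qd': array([-0.062,  0.042,  0.068,  0.008, -0.033, -0.064]), 'effort': array([  0.001, -49.732, -28.525,   0.07 ,   0.026,  -0.   ]), 'tcp_pos': array([0.182, 0.519, 0.218]), 'tcp_rot': array([-179.93 ,   -0.005,  160.644]), 'ft_force': array([ 0.275, -0.871, -1.128]), 'wrist_torque': array([-0.004,  0.038,  0.024]), 'gripper_force': 0.0, 'gripper_width': 0.0929301886197947}
side rail_bin 0.63 px 246 185 296 [[0.409, -0.028, -0.001], [0.447, 0.005, 0.03], [0.481, 0.103, 0.068]]
side rail 0.63 px 300 167 145 [[0.603, -0.469, 0.2], [0.615, -0.24, 0.209], [0.63, -0.085, 0.211]]
side salt_shaker 0.85 px 219 237 388 [[0.386, -0.389, 0.004], [0.404, -0.381, 0.053], [0.418, -0.364, 0.088]]
side salt_shaker 0.71 px 235 249 290 [[0.441, -0.46, 0.024], [0.456, -0.453, 0.067], [0.474, -0.438, 0.09]]
side salt_shaker 0.64 px 207 258 499 [[0.37, -0.48, 0.005], [0.389, -0.473, 0.048], [0.405, -0.457, 0.088]]
side tall_spice_jar 0.94 px 218 210 410 [[0.364, -0.288, 0.036], [0.388, -0.279, 0.078], [0.408, -
[... 915 characters left out ...]
0.007], [0.596, -0.259, 0.086], [0.628, -0.063, 0.245]]
top salt_shaker 0.65 px 314 237 148 [[0.367, -0.47, 0.019], [0.384, -0.453, 0.078], [0.402, -0.438, 0.091]]
top salt_shaker 0.54 px 309 216 123 [[0.44, -0.451, 0.03], [0.451, -0.435, 0.079], [0.469, -0.42, 0.091]]
top salt_shaker 0.5 px 288 233 158 [[0.381, -0.389, 0.0], [0.397, -0.365, 0.077], [0.418, -0.348, 0.092]]
top tall_spice_jar 0.74 px 257 236 195 [[0.362, -0.284, 0.029], [0.38, -0.264, 0.107], [0.403, -0.242, 0.113]]
top spice_jar 0.64 px 221 228 201 [[0.392, -0.166, 0.02], [0.407, -0.147, 0.099], [0.432, -0.125, 0.106]]
top pepper_mill 0.94 px 363 205 375 [[0.466, -0.633, 0.013], [0.483, -0.606, 0.127], [0.508, -0.59, 0.163]]
```

View pics/side0.png

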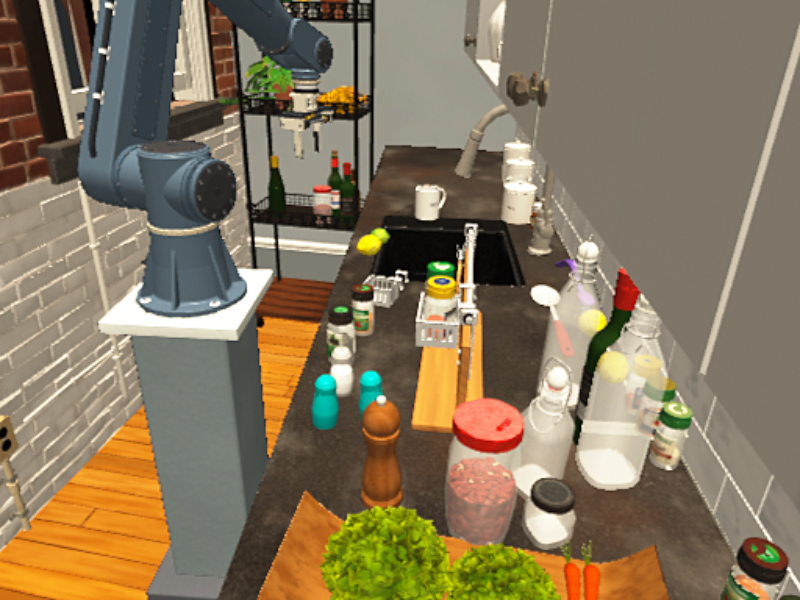

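View pics/top0.png

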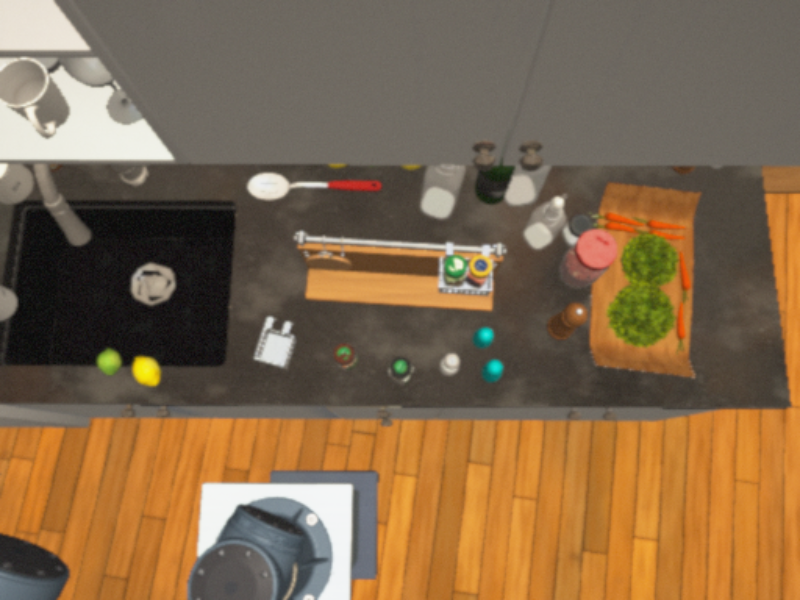

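The salt shaker is the white-capped glass one at (342,370) in the 800 px side view and (450,363) in the top view. The two turquoise ones at (325,400) and (370,393) are look-alikes. Next I'll confirm this in a crop and take precise fits.

```bash
python3 - <<'E'
from h import *
np.set_printoptions(precision=4,suppress=True)
L={c:dict(np.load(c+"0.npz")) for c in("side","top")}
cv2.imwrite("pics/crop1.png",np.hstack([cv2.resize(L["side"]["pixels"][180:280,170:270,::-1],(400,400),interpolation=2),cv2.resize(L["top"]["pixels"][130:260,160:290,::-1],(400,400),interpolation=2)]))
A=[world(L[c])[0] for c in L]
for c,P in zip(L,A):
    print(c,"bias table", np.median(P[(P[:,0]>.45)&(P[:,0]<.5)&(P[:,1]>-.35)&(P[:,1]<-.15)][:,2]))
    m=(abs(P[:,0]-.613)<.03)&(P[:,1]>-.36)&(P[:,1]<-.06)&(P[:,2]>.196)&(P[:,2]<.222)
    R=P[m]
    for _ in range(5):
        f=np.polyfit(R[:,1],R[:,0],1);e=R[:,0]-np.polyval(f,R[:,1]);R=R[abs(e)<max(.006,2*e.std())]
    print("rail",len(R),f,np.degrees(np.arctan(-f[0])),R[:,1].min(),R[:,1].max(),np.median(R[:,2]),e.std())
    S=P[(P[:,2]>.009)&(P[:,2]<.024)&(P[:,0]>.5)&(P[:,0]<.7)&(P[:,1]>-.55)&(P[:,1]<0)]
    print("base",len(S),cv2.minAreaRect((S[:,:2]*1000).astype(np.float32)),np.percentile(S,[1,50,99],axis=0).tolist())
    t=P[(abs(P[:,0]-.615)<.035)&(P[:,2]>.19)&(P[:,2]<.23)&(P[:,1]>-.55)&(P[:,1]<0)]
    print("ends",np.percentile(t[:,1],[.5,2,98,99.5]))
    for lo,hi in((.028,.052),(.056,.08),(-.01,.012)):
        B=P[(abs(P[:,0]-.45)<.08)&(abs(P[:,1]-.012)<.075)&(P[:,2]>lo)&(P[:,2]<hi)]
        if lo>=0 and len(B)>4: print("bin",lo,len(B),cv2.minAreaRect((B[:,:2]*1000).astype(np.float32)),B.mean(0))
    h=P[(P[:,2]>.2)&(P[:,0]>.62)&(P[:,0]<1)&(abs(P[:,1]+.25)<.3)]
    hh=h[h[:,2]>.35]; print("cabinet",len(hh),hh[:,0].min() if len(hh) else 0,hh[:,2].min() if len(hh) else 0)
    k=P[(abs(P[:,0]-.4)<.035)&(abs(P[:,1]+.367)<.035)&(P[:,2]>.02)]
    print("salt",len(k),cv2.minEnclosingCircle((k[:,:2]*1000).astype(np.float32)),k[:,2].max())
    k=k[k[:,2]>.08];print(k.mean(0))
E
```

```text
side bias table 3.6087164689835305e-06
rail 170 [0.0611 0.6305] -3.4968102888223176 -0.35754416575617065 -0.06638101482378866 0.2095550759536917 0.004145741028727229
base 1660 ((594.813720703125, -260.97271728515625), (419.0497131347656, 114.92943572998047), 86.6275863647461) [[0.5295109243939111, -0.46751921248405154, 0.011319304870315874], [0.5755731770405312, -0.34949214357792807, 0.016079359309831065], [0.6573947666157064, -0.1095440973539134, 0.01897291814727786]]
ends [-0.4706 -0.4689 -0.0678 -0.0659]
bin 0.028 144 ((446.70501708984375, 9.14815902709961), (72.28873443603516, 93.36833953857422), 73.98345184326172) [0.4432 0.012  0.0386]
bin 0.056 48 ((478.5561828613281, 0.9371166229248047), (59.456363677978516, 24.066036224365234), 73.99461364746094) [ 0.4793 -0.0009  0.0664]
cabinet 3317 0.6329453733970329 0.450973411162253
salt 330 ((399.03411865234375, -370.8457336425781), 21.157419204711914) 0.09038948762685561
[ 0.4009 -0.3737  0.0854]
top bias table -0.0003823116287944295
rail 307 [0.0563 0.6294] -3.222074782604729 -0.35914436475654965 -0.062116333465315726 0.2087409005361942 0.002889934992844714
base 1982 ((590.6990966796875, -285.54949951171875), (161.3533172607422, 543.8206176757812), 6.013569355010986) [[0.5310988701490169, -0.4627551637025472, 0.009398824181049798], [0.5703024208464584, -0.2269018886537179, 0.015479199637320806], [0.6174646408208052, -0.050646130522498875, 0.023057021696108057]]
ends [-0.4654 -0.4607 -0.0592 -0.0542]
bin 0.028 128 ((447.57904052734375, 10.805519104003906), (67.70169830322266, 93.3072738647461), 75.31214904785156) [0.4379 0.0142 0.0411]
bin 0.056 65 ((479.409912109375, 2.0463600158691406), (55.09390640258789, 24.469627380371094), 74.21479034423828) [0.4788 0.0024 0.068 ]
cabinet 31277 0.6333361470519612 0.44765838972548533
salt 146 ((399.50048828125, -365.61395263671875), 21.21242332458496) 0.09570257531546633
[ 0.4026 -0.368   0.0867]
```

View pics/crop1.png

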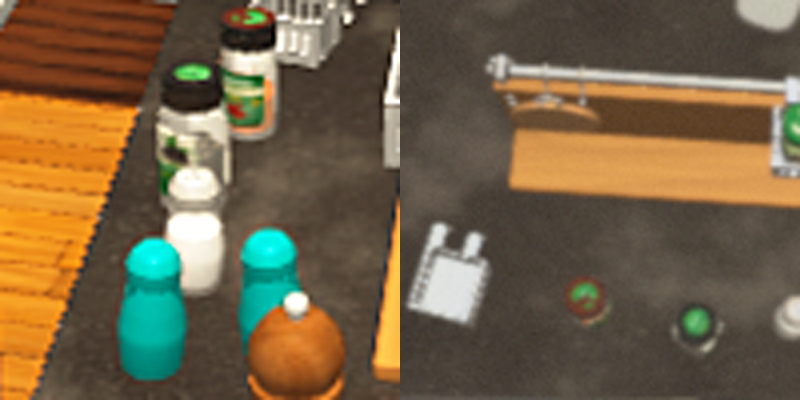

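The crop confirms that the white domed shaker sits in front of the jars, left panel at about (195,240), with turquoise look-alikes on either side. The bin is at (0.436, 0.013) with yaw about -15.7°. I'll move above it now.

apply_moves:
  targets:
    - [22,-44,0,0,0,3.7]
    - [22,-44,0,0,0,0]
    - [22,-44,0,0,0,0]
    - [22,-44,0,0,0,0]
    - [22,-44,0,0,0,0]
  grip: 1

```text
time_s: 1.3
tcp_pos: [0.2927, 0.2972, 0.2188]
tcp_rot: [180.0, 0.0, 164.4]
ft_force: [1.1, -0.1, -0.4]
gripper_width: 0.0931
gripper_force: 0.0
```

apply_moves:
  targets:
    - [22,-44,0,0,0,0]
    - [22,-44,0,0,0,0]
    - [22,-44,0,0,0,0]
    - [22,-44,0,0,0,0]
    - [22,-44,0,0,0,0]

```text
time_s: 1.8
tcp_pos: [0.4028, 0.0769, 0.219]
tcp_rot: [180.0, 0.0, 164.3]
ft_force: [0.6, 0.9, -0.9]
gripper_width: 0.0931
gripper_force: 0.0
```

apply_moves:
  targets:
    - [22,-44,0,0,0,0]
    - [12,-22,0,0,0,0]
    - [0,0,0,0,0,0]
    - [0,0,0,0,0,0]

```text
time_s: 2.2
tcp_pos: [0.4361, 0.0128, 0.2185]
tcp_rot: [180.0, -0.0, 164.3]
ft_force: [-0.2, 0.9, 0.0]
gripper_width: 0.0928
gripper_force: 0.0
```

```bash
python3 - <<'E'
from h import *
np.set_printoptions(precision=4,suppress=True)
s=monitor.observe();print(s["tcp_pos"],s["tcp_rot"],s["ft_force"])
im=viewer.get_image("wrist");save("wr1.png",im);np.savez("wr1.npz",**im)
P,u,v=world(im)
for lo,hi in((.036,.052),(.058,.08)):
    B=P[(abs(P[:,0]-.45)<.08)&(abs(P[:,1]-.012)<.075)&(P[:,2]>lo)&(P[:,2]<hi)]
    if len(B)>4: print("bin",lo,len(B),cv2.minAreaRect((B[:,:2]*1000).astype(np.float32)),B.mean(0))
T=np.linalg.inv(im["view"]);print(T)
E
```

```text
[0.4361 0.0128 0.2185] [179.9961  -0.0278 164.2729] [-0.203   0.8721  0.0334]
bin 0.036 1076 ((447.471923828125, 10.540889739990234), (67.22309112548828, 94.18606567382812), 75.30221557617188) [0.4366 0.0136 0.0434]
bin 0.058 717 ((479.2112731933594, 2.1457557678222656), (53.831138610839844, 24.96897315979004), 75.08848571777344) [0.4781 0.0023 0.0681]
[[ 0.2708 -0.924  -0.2701  0.3598]
 [ 0.9626  0.2597  0.0767  0.0345]
 [-0.0007 -0.2808  0.9598  0.3844]
 [ 0.      0.      0.      1.    ]]
```

View pics/wr1.png

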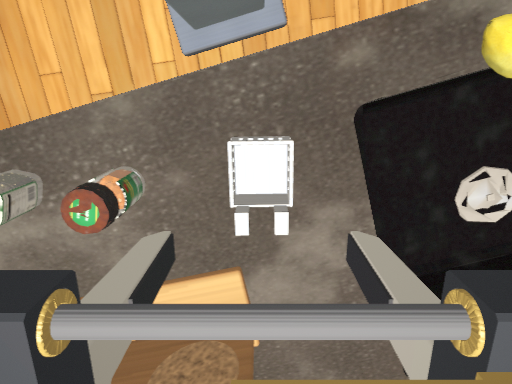

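The wrist view shows the bin square under the gripper: rim centre about (260,172), hooks at (242,222) and (281,222). Fine fit: origin (0.436, 0.0135), yaw -14.8°. I'll grasp 12 mm towards the hooks.

apply_moves:
  targets:
    - [11.5,-2.5,-10,0,0,0.9]
    - [0,0,-45,0,0,0]
    - [0,0,-45,0,0,0]
    - [0,0,-40,0,0,0]
    - [0,0,0,0,0,0]

```text
time_s: 2.75
tcp_pos: [0.4446, 0.0117, 0.0753]
tcp_rot: [-179.9, -0.4, 165.3]
ft_force: [0.1, -0.3, 0.7]
gripper_width: 0.0931
gripper_force: 0.0
```

apply_moves:
  targets:
    - [0,0,-30,0,0,0]
    - [0,0,-20,0,0,0]
    - [0,0,-15,0,0,0]
    - [0,0,0,0,0,0]

```text
time_s: 3.15
tcp_pos: [0.4477, 0.0111, 0.0142]
tcp_rot: [-180.0, -0.0, 165.3]
ft_force: [-0.3, 0.3, -0.6]
gripper_width: 0.093
gripper_force: 0.0
```

apply_moves:
  targets:
    - [0,0,0,0,0,0]
    - [0,0,0,0,0,0]
    - [0,0,0,0,0,0]
    - [0,0,0,0,0,0]
    - [0,0,0,0,0,0]
  grip: -1
  squeeze: 40

```text
time_s: 3.65
tcp_pos: [0.4481, 0.0104, 0.0143]
tcp_rot: [180.0, 0.0, 165.2]
ft_force: [-1.4, 0.1, 9.5]
gripper_width: 0.0659
gripper_force: 40.0
```

apply_moves:
  targets:
    - [0,0,0,0,0,0]
    - [0,0,0,0,0,0]
    - [0,0,0,0,0,0]

```text
time_s: 3.95
tcp_pos: [0.4481, 0.0104, 0.0143]
tcp_rot: [180.0, 0.0, 165.2]
ft_force: [-1.8, 1.9, 8.6]
gripper_width: 0.0661
gripper_force: 40.0
```

apply_moves:
  targets:
    - [0,0,15,0,0,0]
    - [0,0,40,0,0,0]
    - [0,0,48,0,0,0]
    - [0,0,48,0,0,0]
    - [0,0,49,0,0,0]

```text
time_s: 4.45
tcp_pos: [0.447, 0.0105, 0.2156]
tcp_rot: [-180.0, -0.0, 165.2]
ft_force: [1.6, 0.1, -2.0]
gripper_width: 0.0657
gripper_force: 40.0
```

apply_moves:
  targets:
    - [10,-42,0,0,0,3]
    - [10,-42,0,0,0,3]
    - [10,-42,0,0,0,3]
    - [10,-42,0,0,0,2.4]
    - [10,-42,0,0,0,0]

```text
time_s: 4.95
tcp_pos: [0.4976, -0.2013, 0.2136]
tcp_rot: [180.0, -0.0, 176.7]
ft_force: [-0.3, 0.5, -1.6]
gripper_width: 0.0657
gripper_force: 40.0
```

apply_moves:
  targets:
    - [2,-30,0,0,0,0]
    - [0,0,0,0,0,0]
    - [0,0,0,0,0,0]
    - [0,0,0,0,0,0]

```text
time_s: 5.35
tcp_pos: [0.4995, -0.2286, 0.2135]
tcp_rot: [180.0, -0.0, 176.7]
ft_force: [0.1, 0.7, -1.3]
gripper_width: 0.0659
gripper_force: 40.0
```

```bash
python3 - <<'E'
from h import *
np.set_printoptions(precision=4,suppress=True)
s=monitor.observe();print(s["tcp_pos"],s["tcp_rot"],s["ft_force"],s["gripper_width"])
t=s["tcp_pos"]
out=[]
for c in("top","wrist","side"):
    im=viewer.get_image(c);np.savez(c+"2.npz",**im);out.append(im["pixels"][:,:,::-1])
    P,u,v=world(im)
    # bin hooks region in hand
    y=np.radians(-3.4);d=P[:,:2]-t[:2];bx=d@[np.cos(y),np.sin(y)];by=d@[-np.sin(y),np.cos(y)];bz=P[:,2]-t[2]
    m=(bx>20)&(bx<50)&(abs(by)<35)&(bz>.04)
    m=(bx>.018)&(bx<.052)&(abs(by)<.032)&(bz>.044)&(bz<.062)
    if m.sum()>5: print(c,"hooks",m.sum(),cv2.minAreaRect((P[m][:,:2]*1000).astype(np.float32)),np.percentile(P[m][:,2],[50,95]))
    m=(abs(P[:,0]-(.63+.058*P[:,1]))<.014)&(P[:,2]>.198)&(P[:,2]<.218)&(P[:,1]<-.06)&(P[:,1]>-.35)
    R=P[m]
    if len(R)<20: print(c,"norail");continue
    for _ in range(4):
        f=np.polyfit(R[:,1],R[:,0],1);e=R[:,0]-np.polyval(f,R[:,1]);R=R[abs(e)<.006]
    print(c,"rail",len(R),f,np.polyval(f,-.235),R[:,1].min(),R[:,1].max(),np.percentile(R[:,2],[50,90]))
    # wider bin left edge & hooks on rail
    m=(P[:,0]>.53)&(P[:,0]<.6)&(P[:,2]>.15)&(P[:,2]<.2)&(P[:,1]>-.46)&(P[:,1]<-.05)
    if m.sum(): print(c,"obst y hist",np.histogram(P[m][:,1],bins=np.arange(-.46,-.04,.02))[0])
    m=(P[:,2]>.213)&(P[:,2]<.26)&(abs(P[:,0]-.615)<.03)
    print(c,"above rail",np.histogram(P[m][:,1],bins=np.arange(-.5,-.04,.02))[0])
cv2.imwrite("pics/p2.png",np.vstack([cv2.resize(out[0][100:260,160:340],(560,498)),])) 
cv2.imwrite("pics/p2.png",np.hstack([cv2.resize(out[0][110:240,180:340],(400,325),interpolation=2),cv2.resize(out[1],(400,325))]))
E
```

```text
[ 0.4995 -0.2286  0.2135] [179.9715  -0.0332 176.6785] [ 0.0768  0.6827 -1.3396] 0.06587810183341843
top rail 108 [0.0558 0.6296] 0.616537603005519 -0.34978846458927326 -0.06191926907631304 [0.2091 0.2135]
top obst y hist [32 22 37 57 41 79 13  0  0  0  0  0  0  0  0  0  0  0  0  0]
top above rail [ 0  4 24 18  1  0  3 11  2  2  0  0  0  0  0  0  0  0  0  0  3 24]
wrist hooks 2743 ((530.6117553710938, -229.92880249023438), (54.07444763183594, 23.739070892333984), 86.61209106445312) [0.2677 0.2687]
wrist norail
side hooks 51 ((532.3167724609375, -233.07806396484375), (55.119136810302734, 23.36337661743164), 82.58897399902344) [0.2677 0.2692]
side rail 140 [0.0576 0.6296] 0.6160294066973184 -0.3422420087503396 -0.06626449964488801 [0.2096 0.2116]
side obst y hist [341 176  22   9  24  27   5   0   0   0   0   0   0   0   0   4   0   3
   0   0]
side above rail [ 0 16 24 23  0  0  8  8  0  0  0  0  0  0  0  0  0  0  0  0  0 16]
```

View pics/p2.png

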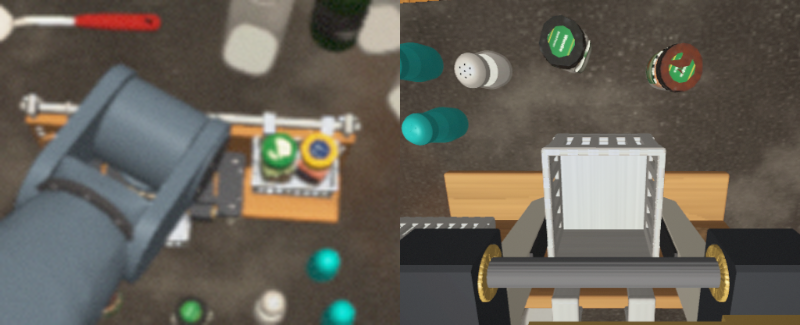

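The left panel shows the held bin's hooks pointing at the rail. The right panel (wrist view) shows the bin held squarely and both its hooks at the bottom, around (565,300) and (640,300). Before moving in I'll check the wrist's clearance to the wall cabinet.

```bash
python3 - <<'E'
from h import *
for c in("side","top"):
    P0=world(dict(np.load(c+"0.npz")))[0];P2=world(dict(np.load(c+"2.npz")))[0]
    for lo in np.arange(.25,.9,.05):
        f=lambda P,a,b:P[(P[:,2]>lo)&(P[:,2]<lo+.05)&(P[:,1]>a)&(P[:,1]<b)]
        cab=f(P0,-.45,0);cab=cab[cab[:,0]>.6];arm=f(P2,-.4,-.1);arm=arm[arm[:,0]<.63]
        print(c,round(lo,2),len(cab),np.percentile(cab[:,0],[0,2,50]).round(3) if len(cab) else '',"arm",len(arm),np.percentile(arm[:,0],[98,100]).round(3) if len(arm) else '')
E
```

```text
side 0.25 265 [0.767 0.768 0.782] arm 504 [0.542 0.556]
side 0.3 7 [0.779 0.779 0.783] arm 823 [0.534 0.537]
side 0.35 0  arm 474 [0.531 0.534]
side 0.4 0  arm 569 [0.536 0.541]
side 0.45 411 [0.67  0.67  0.671] arm 1241 [0.562 0.568]
side 0.5 463 [0.633 0.633 0.67 ] arm 1924 [0.555 0.566]
side 0.55 642 [0.67  0.67  0.671] arm 1619 [0.485 0.51 ]
side 0.6 357 [0.67 0.67 0.67] arm 574 [0.4   0.417]
side 0.65 0  arm 0 
side 0.7 0  arm 0 
side 0.75 0  arm 0 
side 0.8 0  arm 0 
side 0.85 0  arm 0 
top 0.25 0  arm 151 [0.574 0.58 ]
top 0.3 0  arm 500 [0.526 0.529]
top 0.35 0  arm 4 [0.465 0.465]
top 0.4 13 [0.673 0.673 0.673] arm 58 [0.477 0.478]
top 0.45 1449 [0.67  0.67  0.672] arm 163 [0.494 0.508]
top 0.5 1930 [0.633 0.636 0.672] arm 1929 [0.549 0.563]
top 0.55 2072 [0.669 0.67  0.672] arm 1722 [0.499 0.512]
top 0.6 2422 [0.669 0.67  0.672] arm 1929 [0.405 0.421]
top 0.65 2805 [0.669 0.67  0.672] arm 2027 [0.337 0.349]
top 0.7 3329 [0.669 0.67  0.672] arm 1150 [0.256 0.268]
top 0.75 4014 [0.669 0.67  0.672] arm 658 [0.186 0.193]
top 0.8 4848 [0.669 0.67  0.672] arm 0 
top 0.85 549 [0.669 0.67  0.672] arm 0
```

```bash
python3 - <<'E'
from h import *
for c in("side","top"):
    P0=world(dict(np.load(c+"0.npz")))[0]
    k=P0[(P0[:,0]>.625)&(P0[:,0]<.662)&(P0[:,2]>.4)&(P0[:,2]<.7)&(abs(P0[:,1])<.8)]
    print(c,np.histogram(k[:,1],bins=np.arange(-.8,.8,.04)),k[:,2].min(),k[:,2].max())
    P2=world(dict(np.load(c+"2.npz")))[0]
    a=P2[(P2[:,0]>.54)&(P2[:,0]<.6)&(P2[:,2]>.4)&(P2[:,2]<.7)]
    print(np.percentile(a,[1,50,99],axis=0).round(3))
E
```

```text
side (array([  0,   0,   0,   0,   0,   0,   0,  29, 189,  56,  31,   0,   0,
         0,   0,   0,   0,   0,   0,   0,   0,   0,   0,   0,   0,   0,
         0,   0,   0,   0,   0,   0,   0,   0,   0,   0,   0,   0,   0]), array([-8.00000000e-01, -7.60000000e-01, -7.20000000e-01, -6.80000000e-01,
       -6.40000000e-01, -6.00000000e-01, -5.60000000e-01, -5.20000000e-01,
       -4.80000000e-01, -4.40000000e-01, -4.00000000e-01, -3.60000000e-01,
       -3.20000000e-01, -2.80000000e-01, -2.40000000e-01, -2.00000000e-01,
       -1.60000000e-01, -1.20000000e-01, -8.00000000e-02, -4.00000000e-02,
        6.66133815e-16,  4.00000000e-02,  8.00000000e-02,  1.20000000e-01,
        1.60000000e-01,  2.00000000e-01,  2.40000000e-01,  2.80000000e-01,
        3.20000000e-01,  3.60000000e-01,  4.00000000e-01,  4.40000000e-01,
        4.80000000e-01,  5.20000000e-01,  5.60000000e-01,  6.00000000e-01,
        6.40000000e-01,  6.80000000e-01,  7.20000000e-01,  7.60000000e-01])) 0.5047528014899478 0.5399525870037261
[[ 0.54  -0.238  0.404]
 [ 0.558  1.757  0.503]
 [ 0.599  1.797  0.65 ]]
top (array([ 
[... 372 characters left out ...]
000000e-01, -4.40000000e-01, -4.00000000e-01, -3.60000000e-01,
       -3.20000000e-01, -2.80000000e-01, -2.40000000e-01, -2.00000000e-01,
       -1.60000000e-01, -1.20000000e-01, -8.00000000e-02, -4.00000000e-02,
        6.66133815e-16,  4.00000000e-02,  8.00000000e-02,  1.20000000e-01,
        1.60000000e-01,  2.00000000e-01,  2.40000000e-01,  2.80000000e-01,
        3.20000000e-01,  3.60000000e-01,  4.00000000e-01,  4.40000000e-01,
        4.80000000e-01,  5.20000000e-01,  5.60000000e-01,  6.00000000e-01,
        6.40000000e-01,  6.80000000e-01,  7.20000000e-01,  7.60000000e-01])) 0.5074856547532889 0.5412817796598329
[[ 0.54  -0.231  0.502]
 [ 0.547 -0.203  0.522]
 [ 0.561 -0.185  0.537]]
```

The knobs are at y < -0.36, and the door face leaves about 18 mm, so I'll move in.

apply_moves:
  targets:
    - [0,0,-21,0,0,0]
    - [25,0,0,0,0,0]
    - [25,0,0,0,0,0]
    - [20,0,0,0,0,0]
    - [14,0,0,0,0,0]

```text
time_s: 6.0
tcp_pos: [0.585, -0.2287, 0.1926]
tcp_rot: [-180.0, 0.0, 176.7]
ft_force: [-0.8, -0.1, -2.4]
gripper_width: 0.0655
gripper_force: 40.0
```

apply_moves:
  targets:
    - [0,0,0,0,0,0]
    - [0,0,0,0,0,0]
    - [0,0,0,0,0,0]

```text
time_s: 6.3
tcp_pos: [0.5831, -0.2293, 0.1927]
tcp_rot: [180.0, -0.0, 176.7]
ft_force: [0.8, 0.9, -2.7]
gripper_width: 0.0654
gripper_force: 40.0
```

```bash
python3 - <<'E'
from h import *
np.set_printoptions(precision=4,suppress=True)
s=monitor.observe();print(s["tcp_pos"],s["tcp_rot"],s["ft_force"],s["gripper_width"])
t=s["tcp_pos"];out=[]
for c in("side","wrist"):
    im=viewer.get_image(c);np.savez(c+"3.npz",**im);out.append(im["pixels"][:,:,::-1])
    P,u,v=world(im)
    y=np.radians(-3.4);d=P[:,:2]-t[:2];bx=d@[np.cos(y),np.sin(y)];by=d@[-np.sin(y),np.cos(y)];bz=P[:,2]-t[2]
    m=(bx>.015)&(bx<.055)&(abs(by)<.032)&(bz>.044)&(bz<.062)
    if m.sum()>5: print(c,"hooks",m.sum(),cv2.minAreaRect((P[m][:,:2]*1000).astype(np.float32)),np.percentile(P[m][:,2],[50,95]))
    m=(abs(P[:,0]-.616)<.03)&(abs(P[:,1]+.23)<.06)&(P[:,2]>.195)&(P[:,2]<.218)
    if m.sum()>5: print(c,"rail",m.sum(),np.polyfit(P[m][:,1],P[m][:,0],1),np.percentile(P[m],[3,50,97],axis=0).round(4).tolist())
cv2.imwrite("pics/p3.png",np.hstack([cv2.resize(out[0][110:230,210:330],(400,400),interpolation=2),cv2.resize(out[1],(400,400))]))
E
```

```text
[ 0.5831 -0.2293  0.1927] [179.9952  -0.0226 176.6528] [ 0.7856  0.8776 -2.7098] 0.06535009967810451
side hooks 44 ((615.4500122070312, -235.185791015625), (51.10336685180664, 22.285913467407227), 86.47473907470703) [0.2466 0.2481]
side rail 112 [0.0949 0.6293] [[0.5899, -0.2791, 0.1988], [0.607, -0.2379, 0.209], [0.6231, -0.1765, 0.2166]]
wrist hooks 2732 ((614.0794067382812, -230.85025024414062), (54.22539520263672, 24.125940322875977), 86.64326477050781) [0.2468 0.2478]
wrist rail 2842 [0.0221 0.6067] [[0.588, -0.26, 0.1956], [0.6028, -0.229, 0.2053], [0.6049, -0.1993, 0.2143]]
```

View pics/p3.png

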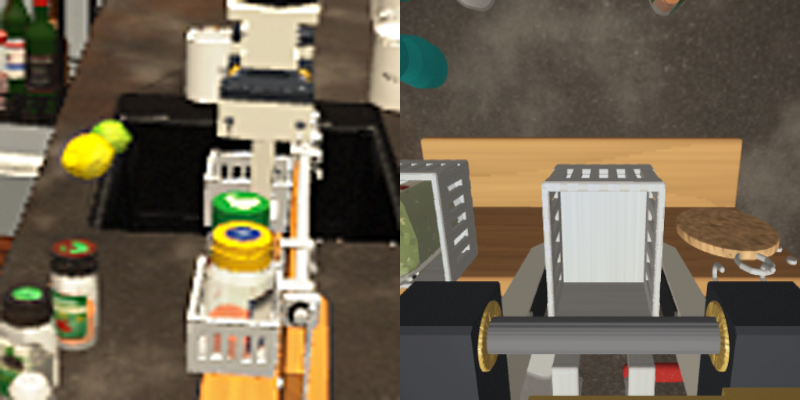

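Left panel: the held bin sits behind the jars at (245,180), beside the rail at about (300,200). Right panel: there is space on both sides, with the trivet at (730,230) and the wide bin at (440,220). Measured, the hooks are 34 mm above seating and 2 mm in front of the axis. Lowering now.

apply_moves:
  targets:
    - [0,0,-10,0,0,0]
    - [0,0,-10,0,0,0]
    - [0,0,-6,0,0,0]
    - [0,0,0,0,0,0]
    - [0,0,0,0,0,0]

```text
time_s: 6.9
tcp_pos: [0.5837, -0.2296, 0.1665]
tcp_rot: [180.0, -0.0, 176.6]
ft_force: [0.1, -0.1, -2.1]
gripper_width: 0.0656
gripper_force: 40.0
```

apply_moves:
  targets:
    - [0,0,-2,0,0,0]
    - [0,0,-2,0,0,0]
    - [0,0,-2,0,0,0]
    - [0,0,0,0,0,0]
    - [0,0,0,0,0,0]

```text
time_s: 7.4
tcp_pos: [0.5837, -0.2296, 0.1606]
tcp_rot: [180.0, -0.0, 176.6]
ft_force: [-0.9, 0.3, -2.3]
gripper_width: 0.0654
gripper_force: 40.0
```

apply_moves:
  targets:
    - [0,0,-1.5,0,0,0]
    - [0,0,-1.5,0,0,0]
    - [0,0,0,0,0,0]
    - [0,0,0,0,0,0]

```text
time_s: 7.8
tcp_pos: [0.5838, -0.2296, 0.1578]
tcp_rot: [-180.0, 0.0, 176.6]
ft_force: [0.2, -0.4, -0.8]
gripper_width: 0.0658
gripper_force: 40.0
```

apply_moves:
  targets:
    - [0,0,-1,0,0,0]
    - [0,0,0,0,0,0]
    - [0,0,0,0,0,0]

```text
time_s: 8.1
tcp_pos: [0.5839, -0.2296, 0.1569]
tcp_rot: [-180.0, 0.0, 176.6]
ft_force: [-0.3, -0.3, 2.0]
gripper_width: 0.0656
gripper_force: 40.0
```

apply_moves:
  targets:
    - [0,0,-1,0,0,0]
    - [0,0,-1,0,0,0]
    - [0,0,0,0,0,0]
    - [0,0,0,0,0,0]
    - [0,0,0,0,0,0]

```text
time_s: 8.6
tcp_pos: [0.584, -0.2297, 0.1552]
tcp_rot: [-180.0, 0.1, 176.6]
ft_force: [-2.5, 0.8, 6.4]
gripper_width: 0.0657
gripper_force: 40.0
```

apply_moves:
  targets:
    - [0,0,-0.8,0,0,0]
    - [0,0,0,0,0,0]
    - [0,0,0,0,0,0]
    - [0,0,0,0,0,0]
    - [0,0,0,0,0,0]

```text
time_s: 9.1
tcp_pos: [0.5841, -0.2297, 0.1546]
tcp_rot: [-180.0, 0.1, 176.6]
ft_force: [-1.9, 1.7, 7.4]
gripper_width: 0.0659
gripper_force: 40.0
```

apply_moves:
  targets:
    - [0,0,1.5,0,0,0]
    - [0,0,1.5,0,0,0]
    - [0,0,0,0,0,0]
    - [0,0,0,0,0,0]

```text
time_s: 9.5
tcp_pos: [0.5839, -0.2296, 0.1568]
tcp_rot: [-180.0, 0.0, 176.6]
ft_force: [0.7, 0.5, 1.5]
gripper_width: 0.0659
gripper_force: 40.0
```

apply_moves:
  targets:
    - [0,0,0,0,0,0]
    - [0,0,0,0,0,0]
    - [0,0,0,0,0,0]
    - [0,0,0,0,0,0]
    - [0,0,0,0,0,0]
  grip: 0.85

```text
time_s: 10.0
tcp_pos: [0.5837, -0.2296, 0.1568]
tcp_rot: [180.0, -0.0, 176.6]
ft_force: [-0.1, -0.3, 0.9]
gripper_width: 0.0862
gripper_force: 0.0
```

apply_moves:
  targets:
    - [0,0,0,0,0,0]
    - [0,0,0,0,0,0]
    - [0,0,0,0,0,0]
    - [0,0,0,0,0,0]

```text
time_s: 10.4
tcp_pos: [0.5838, -0.2296, 0.1569]
tcp_rot: [-180.0, 0.0, 176.6]
ft_force: [-0.5, 0.5, 0.3]
gripper_width: 0.0863
gripper_force: 0.0
```

apply_moves:
  targets:
    - [0,0,15,0,0,0]
    - [0,0,25,0,0,0]
    - [0,0,35,0,0,0]
    - [-20,0,20,0,0,0]
    - [-40,0,0,0,0,0]

```text
time_s: 10.9
tcp_pos: [0.5254, -0.2301, 0.2558]
tcp_rot: [-179.8, 0.3, 176.7]
ft_force: [-0.5, -1.1, -0.4]
gripper_width: 0.086
gripper_force: 0.0
```

```bash
python3 - <<'E'
from h import *
np.set_printoptions(precision=4,suppress=True)
s=monitor.observe();print(s["tcp_pos"],s["tcp_rot"],s["ft_force"],s["gripper_width"],s["joint_positions"])
im=viewer.get_image("wrist");save("wr4.png",im);np.savez("wr4.npz",**im)
P,u,v=world(im)
m=(P[:,0]>.59)&(P[:,0]<.635)&(abs(P[:,1]+.23)<.035)&(P[:,2]>.21)&(P[:,2]<.225)
if m.sum()>5: print("hooks",m.sum(),cv2.minAreaRect((P[m][:,:2]*1000).astype(np.float32)),np.percentile(P[m][:,2],[5,50,95]))
m=(P[:,0]>.52)&(P[:,0]<.61)&(abs(P[:,1]+.23)<.045)&(P[:,2]>.176)&(P[:,2]<.195)
print("rim",m.sum(),cv2.minAreaRect((P[m][:,:2]*1000).astype(np.float32)),np.percentile(P[m],[1,50,99],axis=0).round(4).tolist())
m=(P[:,0]>.55)&(P[:,0]<.59)&(abs(P[:,1]+.23)<.02)&(P[:,2]>.12)&(P[:,2]<.17)
A=np.c_[P[m][:,:2]-[.57,-.23],np.ones(m.sum())];print("floor",m.sum(),np.linalg.lstsq(A,P[m][:,2],rcond=None)[0])
E
```

```text
[ 0.5254 -0.2301  0.2558] [-179.8465    0.3447  176.7093] [-0.4569 -1.1311 -0.4283] 0.08596362390633952 [ -28.308    20.3791   88.7893    0.0071   70.4543 -115.0192]
hooks 147 ((622.957763671875, -231.62954711914062), (53.130130767822266, 4.774583339691162), 88.1620101928711) [0.2115 0.2125 0.2136]
rim 2126 ((569.7816162109375, -228.29098510742188), (67.28022766113281, 71.19961547851562), 86.53640747070312) [[0.5338, -0.2626, 0.1765], [0.5835, -0.2278, 0.1819], [0.6049, -0.1941, 0.1939]]
floor 1701 [ 0.0883 -0.009   0.1417]
```

View pics/wr4.png

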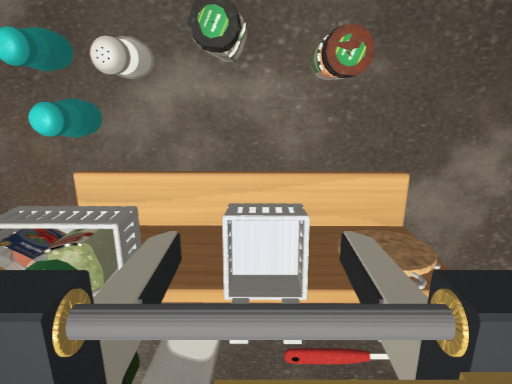

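The bin hangs on both hooks, with its rim at (265,255) and a lean of about 0.09, and the white shaker is at (110,55). I'll refine the shaker's position.

```bash
python3 - <<'E'
from h import *
im=dict(np.load("wr4.npz"));P,u,v=world(im)
for n,(x,y) in dict(salt=(.400,-.368),A=(.386,-.455),B=(.455,-.437),jar=(.385,-.264)).items():
    k=P[(np.hypot(P[:,0]-x,P[:,1]-y)<.04)&(P[:,2]>.015)]
    if len(k)<5: print(n,len(k));continue
    c=k[k[:,2]>.074]; print(n,len(k),cv2.minEnclosingCircle((k[:,:2]*1000).astype(np.float32)),"cap",cv2.minEnclosingCircle((c[:,:2]*1000).astype(np.float32)),c[:,2].max())
E
```

```text
salt 2114 ((400.5051574707031, -365.8380432128906), 21.464942932128906) cap ((402.5681457519531, -367.70086669921875), 17.223323822021484) 0.09119192726559289
A 2528 ((386.8902893066406, -457.0193176269531), 21.568986892700195) cap ((389.3748779296875, -457.3351135253906), 17.354503631591797) 0.09082566869115177
B 2188 ((459.99163818359375, -436.60894775390625), 21.33930778503418) cap ((457.9609069824219, -439.48370361328125), 17.28030776977539) 0.09043136994230172
jar 2789 ((386.1762390136719, -261.5811767578125), 25.753433227539062) cap ((385.28759765625, -262.2659606933594), 25.29130744934082) 0.11134274497490437
```

apply_moves:
  targets:
    - [-30,-34,0,0,0,0]
    - [-30,-34,0,0,0,0]
    - [-30,-34,0,0,0,0]
    - [-30,-34,0,0,0,0]
    - [0,0,0,0,0,0]
  grip: 0.33

```text
time_s: 11.45
tcp_pos: [0.4009, -0.3688, 0.253]
tcp_rot: [-179.9, 0.0, 176.4]
ft_force: [0.1, 0.9, -0.5]
gripper_width: 0.0621
gripper_force: 0.0
```

apply_moves:
  targets:
    - [0,0,0,0,0,0]
    - [0,0,0,0,0,0]
    - [0,0,0,0,0,0]

```text
time_s: 11.75
tcp_pos: [0.4045, -0.3648, 0.2521]
tcp_rot: [-180.0, 0.0, 176.7]
ft_force: [1.0, -0.4, -0.5]
gripper_width: 0.0619
gripper_force: 0.0
```

```bash
python3 - <<'E'
from h import *
s=monitor.observe();print(s["tcp_pos"],s["tcp_rot"],s["gripper_width"])
im=viewer.get_image("wrist");P,u,v=world(im)
x,y=.4015,-.367
k=P[(np.hypot(P[:,0]-x,P[:,1]-y)<.04)&(P[:,2]>.015)&(P[:,2]<.1)];c=k[k[:,2]>.074]
for q in(k,c):print(len(q),cv2.minEnclosingCircle((q[:,:2]*1000).astype(np.float32)) if len(q)>4 else '')
E
```

```text
[ 0.40450721 -0.36476596  0.25210781] [-1.79997240e+02  1.39271275e-02  1.76732554e+02] 0.061907362309244
1357 ((399.1642150878906, -366.775390625), 21.31524085998535)
847 ((402.0550231933594, -367.9451599121094), 17.15642547607422)
```

apply_moves:
  targets:
    - [-3,-2.5,-20,0,0,0]
    - [0,0,-45,0,0,0]
    - [0,0,-45,0,0,0]
    - [0,0,-30,0,0,0]
    - [0,0,0,0,0,0]

```text
time_s: 12.3
tcp_pos: [0.3997, -0.3659, 0.1084]
tcp_rot: [179.7, -0.3, 176.7]
ft_force: [-0.9, -0.5, 0.8]
gripper_width: 0.0619
gripper_force: 0.0
```

apply_moves:
  targets:
    - [0,0,-25,0,0,0]
    - [0,0,-25,0,0,0]
    - [0,0,-18,0,0,0]
    - [0,0,0,0,0,0]
    - [0,0,0,0,0,0]

```text
time_s: 12.8
tcp_pos: [0.4016, -0.3686, 0.0455]
tcp_rot: [-179.9, 0.1, 176.7]
ft_force: [0.5, -1.0, 0.9]
gripper_width: 0.0616
gripper_force: 0.0
```

apply_moves:
  targets:
    - [0,0,0,0,0,0]
    - [0,0,0,0,0,0]
    - [0,0,0,0,0,0]
    - [0,0,0,0,0,0]
    - [0,0,0,0,0,0]
  grip: -1
  squeeze: 15

```text
time_s: 13.3
tcp_pos: [0.401, -0.3683, 0.0443]
tcp_rot: [-180.0, 0.0, 176.6]
ft_force: [-0.9, 1.5, 4.8]
gripper_width: 0.0367
gripper_force: 15.1
```

apply_moves:
  targets:
    - [0,0,0,0,0,0]
    - [0,0,0,0,0,0]

```text
time_s: 13.5
tcp_pos: [0.401, -0.3683, 0.0443]
tcp_rot: [-180.0, 0.0, 176.6]
ft_force: [-0.5, 1.1, 5.6]
gripper_width: 0.0369
gripper_force: 15.2
```

The width reads 36.9 mm, so the pads are on a narrower neck. I'll test this with a small lift and a look.

apply_moves:
  targets:
    - [0,0,4,0,0,0]
    - [0,0,8,0,0,0]
    - [0,0,8,0,0,0]
    - [0,0,0,0,0,0]
    - [0,0,0,0,0,0]

```text
time_s: 14.0
tcp_pos: [0.4008, -0.3682, 0.0641]
tcp_rot: [-180.0, 0.0, 176.6]
ft_force: [-0.7, 0.4, -1.0]
gripper_width: 0.0367
gripper_force: 14.7
```

```bash
python3 - <<'E'
from h import *
np.set_printoptions(precision=4,suppress=True)
s=monitor.observe();print(s["tcp_pos"],s["gripper_width"],s["ft_force"])
out=[]
for c in("wrist","side"):
    im=viewer.get_image(c);np.savez(c+"5.npz",**im);out.append(im["pixels"][:,:,::-1]);P,u,v=world(im)
    for m in silhouettes(c,"salt_shaker")[:3]:
        Q=world(im,m["mask"])[0];print(c,m["confidence"],np.percentile(Q,[1,3,50,97,99],axis=0).round(4).tolist())
cv2.imwrite("pics/p5.png",np.hstack([cv2.resize(out[0],(400,400)),cv2.resize(out[1][180:280,170:270],(400,400),interpolation=2)]))
E
```

```text
[ 0.4008 -0.3682  0.0641] 0.03670064410288327 [-0.7336  0.3949 -0.953 ]
wrist 0.82 [[0.3788, -0.385, 0.0291], [0.3794, -0.3835, 0.0376], [0.3891, -0.3673, 0.0948], [0.404, -0.3509, 0.1088], [0.4056, -0.3489, 0.1093]]
wrist 0.75 [[0.3657, -0.4688, 0.0064], [0.3667, -0.4667, 0.013], [0.3804, -0.4483, 0.0696], [0.3975, -0.4379, 0.0889], [0.3997, -0.437, 0.0894]]
side 0.87 [[0.4394, -0.4602, 0.0277], [0.4423, -0.4592, 0.0322], [0.456, -0.4542, 0.0683], [0.4741, -0.4435, 0.0887], [0.4744, -0.4418, 0.0899]]
side 0.57 [[0.3867, -0.3915, 0.0276], [0.3894, -0.3906, 0.0286], [0.4082, -0.3847, 0.0493], [0.4156, -0.3765, 0.094], [0.4158, -0.3756, 0.0976]]
side 0.56 [[0.3665, -0.4809, 0.0035], [0.3696, -0.4798, 0.0061], [0.389, -0.4731, 0.0486], [0.4049, -0.4585, 0.0883], [0.4063, -0.4541, 0.0894]]
```

View pics/p5.png

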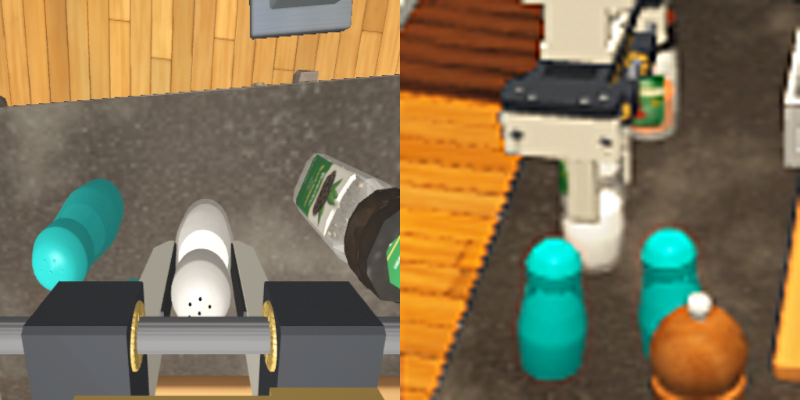

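The shaker is held firmly and upright, lifted 20 mm: the wrist view shows its cap at (200,290), and the turquoise ones are untouched. I'll raise it and carry it over the bin.

apply_moves:
  targets:
    - [0,0,25,0,0,0]
    - [0,0,40,0,0,0]
    - [0,0,45,0,0,0]
    - [0,0,45,0,0,0]
    - [0,0,35,0,0,0]
  squeeze: 20

```text
time_s: 14.7
tcp_pos: [0.4008, -0.3682, 0.2564]
tcp_rot: [-179.9, 0.1, 176.6]
ft_force: [0.3, -0.4, -1.7]
gripper_width: 0.0368
gripper_force: 19.7
```

apply_moves:
  targets:
    - [0,25,0,0,0,0]
    - [0,35,0,0,0,0]
    - [0,35,0,0,0,0]
    - [0,30,0,0,0,0]
    - [0,14.5,0,0,0,0]

```text
time_s: 15.2
tcp_pos: [0.4005, -0.2267, 0.2537]
tcp_rot: [180.0, -0.0, 176.7]
ft_force: [0.6, 0.0, -0.9]
gripper_width: 0.0369
gripper_force: 19.7
```

apply_moves:
  targets:
    - [20,0,0,0,0,0]
    - [30,0,0,0,0,0]
    - [30,0,0,0,0,0]
    - [30,0,0,0,0,0]
    - [20,0,0,0,0,0]

```text
time_s: 15.7
tcp_pos: [0.5324, -0.2289, 0.2533]
tcp_rot: [-180.0, -0.0, 176.7]
ft_force: [-0.3, -0.3, -1.0]
gripper_width: 0.037
gripper_force: 19.7
```

apply_moves:
  targets:
    - [20,0,0,0,0,0]
    - [15,0,0,0,0,0]
    - [7,0,0,0,0,0]
    - [0,0,0,0,0,0]
    - [0,0,0,0,0,0]

```text
time_s: 16.2
tcp_pos: [0.5722, -0.2288, 0.2536]
tcp_rot: [180.0, -0.0, 176.6]
ft_force: [0.8, -0.3, -1.3]
gripper_width: 0.0368
gripper_force: 19.7
```

```bash
python3 - <<'E'
from h import *
np.set_printoptions(precision=4,suppress=True)
s=monitor.observe();print(s["tcp_pos"],s["tcp_rot"],s["gripper_width"],s["ft_force"])
im=viewer.get_image("wrist");save("wr6.png",im);P,u,v=world(im)
for m in silhouettes("wrist","salt_shaker")[:1]:
    Q=world(im,m["mask"])[0];print(m["confidence"],np.percentile(Q,[1,3,50,97,99],axis=0).round(4).tolist())
m=(P[:,0]>.52)&(P[:,0]<.56)&(abs(P[:,1]+.23)<.045)&(P[:,2]>.17)&(P[:,2]<.195)
print("front rim",m.sum(),np.percentile(P[m],[1,50,99],axis=0).round(4).tolist())
E
```

```text
[ 0.5722 -0.2288  0.2536] [179.9962  -0.0328 176.6376] 0.03676773261134175 [ 0.7706 -0.2845 -1.278 ]
0.67 [[0.3838, -0.4871, -0.0003], [0.3865, -0.4634, 0.0011], [0.4005, -0.4451, 0.0431], [0.4073, -0.4371, 0.0815], [0.4081, -0.4367, 0.0836]]
front rim 913 [[0.5337, -0.2606, 0.1714], [0.5385, -0.228, 0.18], [0.5595, -0.1937, 0.1826]]
```

View pics/wr6.png

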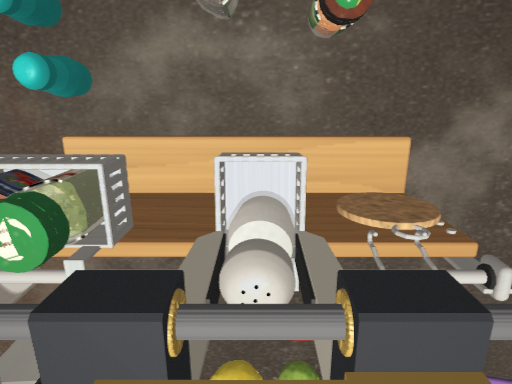

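The wrist view shows the shaker, base around (263,205), centred over the bin with its rim at (262,190) and play all round. Lowering it in.

apply_moves:
  targets:
    - [0,0,-15,0,0,0]
    - [0,0,-20,0,0,0]
    - [0,0,-15,0,0,0]
    - [0,0,-8,0,0,0]
    - [0,0,0,0,0,0]

```text
time_s: 16.8
tcp_pos: [0.5721, -0.2285, 0.1952]
tcp_rot: [180.0, -0.1, 176.6]
ft_force: [-0.1, 0.4, -1.4]
gripper_width: 0.0372
gripper_force: 19.7
```

apply_moves:
  targets:
    - [0,0,-2,0,0,0]
    - [0,0,-2,0,0,0]
    - [0,0,-1,0,0,0]
    - [0,0,0,0,0,0]
    - [0,0,0,0,0,0]

```text
time_s: 17.3
tcp_pos: [0.5728, -0.2286, 0.191]
tcp_rot: [-180.0, 0.0, 176.6]
ft_force: [0.4, -0.4, -1.1]
gripper_width: 0.0366
gripper_force: 19.7
```

apply_moves:
  targets:
    - [0,0,-1,0,0,0]
    - [0,0,-1,0,0,0]
    - [0,0,0,0,0,0]
    - [0,0,0,0,0,0]

```text
time_s: 17.7
tcp_pos: [0.5727, -0.2286, 0.1888]
tcp_rot: [180.0, -0.0, 176.6]
ft_force: [0.3, 0.1, -0.2]
gripper_width: 0.0373
gripper_force: 19.7
```

apply_moves:
  targets:
    - [0,0,-1,0,0,0]
    - [0,0,0,0,0,0]
    - [0,0,0,0,0,0]

```text
time_s: 18.0
tcp_pos: [0.5727, -0.2286, 0.1878]
tcp_rot: [-180.0, -0.0, 176.6]
ft_force: [0.2, 0.4, -1.8]
gripper_width: 0.037
gripper_force: 19.7
```

apply_moves:
  targets:
    - [0,0,0,0,0,0]
    - [0,0,0,0,0,0]
    - [0,0,0,0,0,0]
    - [0,0,0,0,0,0]
    - [0,0,0,0,0,0]
  grip: 0.25

```text
time_s: 18.5
tcp_pos: [0.5728, -0.2286, 0.1879]
tcp_rot: [-180.0, 0.0, 176.6]
ft_force: [0.3, -0.1, 0.9]
gripper_width: 0.0582
gripper_force: 0.0
```

apply_moves:
  targets:
    - [0,0,5,0,0,0]
    - [0,0,15,0,0,0]
    - [0,0,25,0,0,0]
    - [0,0,35,0,0,0]
    - [0,0,25,0,0,0]

```text
time_s: 19.0
tcp_pos: [0.573, -0.2287, 0.2954]
tcp_rot: [-180.0, 0.1, 176.6]
ft_force: [0.2, 0.2, 0.2]
gripper_width: 0.058
gripper_force: 0.0
```

apply_moves:
  targets:
    - [-25,0,0,0,0,0]
    - [-30,0,0,0,0,0]
    - [-20,0,0,0,0,0]
    - [0,0,0,0,0,0]
    - [0,0,0,0,0,0]

```text
time_s: 19.5
tcp_pos: [0.4982, -0.2287, 0.2935]
tcp_rot: [-180.0, 0.1, 176.6]
ft_force: [0.3, -1.2, 0.4]
gripper_width: 0.0581
gripper_force: 0.0
```

```bash
python3 - <<'E'
from h import *
np.set_printoptions(precision=4,suppress=True)
s=monitor.observe();print(s["tcp_pos"],s["gripper_width"],s["ft_force"])
im=viewer.get_image("wrist");save("wr7.png",im);P,u,v=world(im)
c=P[(np.hypot(P[:,0]-.57,P[:,1]+.228)<.03)&(P[:,2]>.2)&(P[:,2]<.26)]
print("cap",len(c),cv2.minEnclosingCircle((c[c[:,2]>.218][:,:2]*1000).astype(np.float32)),np.percentile(c[:,2],[50,98]))
m=(P[:,0]>.52)&(P[:,0]<.61)&(abs(P[:,1]+.23)<.045)&(P[:,2]>.172)&(P[:,2]<.195)
print("rim",m.sum(),cv2.minAreaRect((P[m][:,:2]*1000).astype(np.float32)),np.percentile(P[m],[1,50,99],axis=0).round(4).tolist())
E
```

```text
[ 0.4982 -0.2287  0.2935] 0.05807294604364868 [ 0.3269 -1.231   0.4185]
cap 1584 ((558.9894409179688, -223.73899841308594), 17.055261611938477) [0.2257 0.2308]
rim 2194 ((570.1116333007812, -228.28648376464844), (67.38512420654297, 71.15933227539062), 86.66667938232422) [[0.5341, -0.2622, 0.1723], [0.5577, -0.2283, 0.1815], [0.6049, -0.194, 0.1941]]
```

View pics/wr7.png

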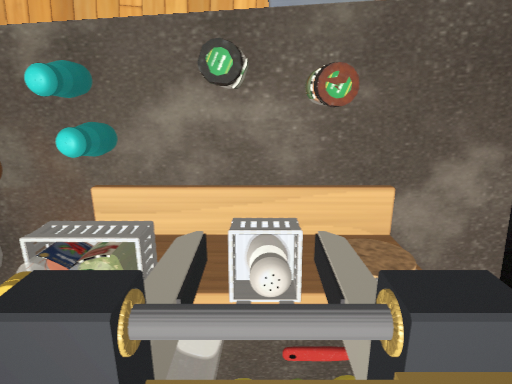

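The shaker stands in the bin, its cap at (270,275) inside the rim at (265,260). Its base is about 7 mm from the floor's centre and leans about 0.1 rad with the bin. The bin has not moved and the gripper is clear, so I'm handing in.

```bash
python3 -c "
from station import job
print(job.finish_job())"
```

```text
the job is handed in; nothing more can be done
None
```

The small bin hangs by both hooks on the free part of the rail and held a tug of about 1 kg, the salt shaker stands upright in it, and the job is handed in; no verdict was returned.

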